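Load the fixture plate and trip the roller switch

TASK

Lift the aluminium fixture plate by its black handle and set it on the blue fixture base so that both dowels come through its two holes, lowering it gently, not dropping it, until it lies flat on the base; either way round will do. Then let go and press the red roller of the limit switch down just until it clicks, without overtravel, to report the fixture loaded, and let the lever spring back. Leave the loose things nearby where they are.

Things in the scene. Friction and masses are not known exactly. Their poses are not given: they have to be found in the camera images.
- plate_grip (a point): Middle of the handle bar of the loose fixture plate: a black bridge handle, bar 84 mm long, 18 mm wide, 22 mm high. It lies 39 mm above the plate's underside; the bar spans 20 to 42 mm above the plate's top face. x runs along the handle and the plate's length, z up.
- fixture_plate: The bare aluminium fixture plate, about 0.4 kg, 150 x 90 x 8 mm, lying flat at first; origin at the centre of its underside, x along its length, z up. Two chamfered through holes of 14 mm lie on its length axis, 55 mm either side of the centre, beyond the ends of the handle.
- fixture_seat (a point): Centre of the top face of the fixed blue fixture base (170 x 110 mm, top 20 mm above the table); x along its length, z up. Two steel dowels of 12 mm stand on the length axis 55 mm either side of this point, 26 mm tall, the upper 10 mm tapered. With the plate fully home the middle of its handle bar is 39 mm above this point.
- limit_switch: The fixed limit switch, a grey and black block on a 100 x 60 mm steel foot; origin under the foot's centre on the table, z up. Its lever pivots 20 mm toward +x, 58 mm up; the roller at the lever's tip lies toward -x.
- roller (a point): Centre of the red roller (18 mm diameter, 14 mm wide, axis level) at the tip of the switch's 55 mm lever; x, level at rest, points toward the pivot. At rest its centre is 78 mm and its top 87 mm above the table. Pressed, it swings down and up to 4 mm outward.
- switch_lever (a joint): Angle of the switch lever, 0 at rest, growing as the roller is pressed down, hard end 0.45. It clicks at 0.18 (roller 9 to 10 mm down, about 5 N); from 0.35 (roller 19 mm down, about 7 N) it is overtravelled and harmed. A spring returns it to 0.
- loupe_mid (a point): Black watch loupe, 33 mm across, 32 mm high, standing; its middle. A bystander, to be left alone.
- gauge_bar_3_mid (a point): Steel length bar 125 x 18 x 26 mm, lying; its middle. A bystander, to be left alone.
- gel_pen_mid (a point): Gel pen 154 mm long, lying; its middle. A bystander, to be left alone.
- v_block_1_mid (a point): Ground steel V-block 40 x 42 x 34 mm; its middle. A bystander, to be left alone.
- gauge_bar_8_mid (a point): Steel length bar 150 x 18 x 26 mm, lying; its middle. A bystander, to be left alone.
Mind the look-alikes: they are no part of the job. Several things have the shape of the limit_switch; the one meant has the colours described above.

How it is judged:
By the outcome, as a careful person would: the job done as asked, in the order asked, and still so for the second after the job is handed in, with the robot touching nothing.
It also fails if it takes over 64 s, if anything falls off the work surface, if the arm or the gripper's body presses on something with over 40 N, if the wrist force passes 120 N, or if a joint passes its speed limit or range.

ROBOT

A 7-joint arm with a two-finger parallel gripper is mounted at the origin on a cart in front of the work surface, level with it; the furniture and walls round the work are solid. World frame = base frame: x ahead of the robot, y to its left, z up, the work surface at z = 0. Lengths are in m, angles in rad, forces in N, time in s.
With the tool pointing down it reaches from about 0.4 to 0.875 m from the base axis. Payload 19.3 kg.
Tool frame: the origin (TCP) lies midway between the tips of the shut fingers; the grasp point (between the pads) lies 19 mm behind it; z points along the fingers, y is the line along which they close (so a half turn about z gives the same grasp; the last joint's range is limited). The gripper opens to 85 mm and grips with 20 to 120 N. Pads are 22 mm wide; open, the fingers measure 114 mm over their backs; the gripper's body (76 mm by 85 mm) begins 54 mm behind the grasp point. The pads swing forward as they close: fully open they stand 13 mm farther back than shut.
Start: joints at [-1.253, 0.521, -0.036, 1.599, 0.021, 1.021, -0.113], TCP at [0.236, 0.579, 0.231] pointing down, gripper open.
Joint ranges: [-2.91, 2.91], [-0.3, 2.13], [-1.5, 1.42], [0.17, 2.43], [-1.26, 4.41], [0.16, 1.93], [-2.52, 2.52]. Speed limits (rad/s): [1.89, 1.89, 2.39, 2.39, 3.01, 3.01, 3.01].

INTERFACE

Orientations are given as [roll, pitch, yaw] about the fixed x, y, z axes, in that order (R = Rz(yaw) Ry(pitch) Rx(roll)).
In Python, from workcell import * gives the robot as it stands. The module is installed in compiled form; this text tells all that it offers.
- The arm moves only by the tool play_rows, never from a script. Its argument "deltas" is a list of rows, each a list of 7 numbers: the shift along the tool's x, y, z in units of 500 mm (1.0 is 500 mm), then the turn, a rotation vector about the tool's x, y, z in units of 120 degrees (1.0 is 120 degrees), then the closure, from 0 (fully open) to 1 (shut). A call has 1 to 10 rows; each row is the pose to reach, as a shift and turn from the pose commanded when the call began, along the tool's axes at that moment; what a row does not reach only later rows make up. A row lasts 1/10 s, in which the tool goes at most 50 mm and 8.59 degrees, less where a joint would pass 70% of its speed; a pose out of reach is approached as far as the arm can. A call with a number of a shift or a turn outside -1 to 1 is refused whole. A call with a gripper value outside its range is refused whole. The fingers move at their own pace and stop on an object; "newtons" is the grip in N (left out, the last holds). Time passes only in rows, so rows that repeat a pose let the fingers close. It gives the time, the measured TCP pose, the force, the opening and the grip force at its end, in the units of the state.
- observe(): the state, without advancing time (a new reading comes with each control period).
- grab_frame(name): name is "scene" or "top"; returns the picture (420x560x3 uint8, red, green, blue); there is no depth.
- get_calibration(name): a dict with "fovy" (degrees; the focal length in pixels is half the picture's height over the tangent of half this angle, whatever the lens; pixels are square), "cx", "cy" (the principal point, pixels), "xyz" and "rotation" of the camera in the world. Camera axes: x right, y down, z forward; pixel columns grow to the right and rows downward; lengths in m; the calibration is good to about 2 mm. A picture is of the moment at which its call begins. get_calibration takes no time and is no camera call.
- job_done(): hands the job in; it is judged then, once.
The state is a dict: "clock": time; "qpos": joint angles; "qd": joint speeds; "joint_efforts": joint torques, N m; "position": TCP position; "tool_rot": TCP orientation; "force": force on the tool from outside, world axes, zero at the start; "moment": the same for the moment, N m; "grip_width": finger opening in m; "finger_force": force on a finger pad.
Only numpy, scipy, OpenCV 4.12 (cv2) and the standard library are available. Lean on these libraries where they do the work, as an engineer would, in place of code of your own. Each camera call takes 0.05 s, during which the arm holds its last target. There are 200 camera calls.

## Working session

There is one attempt and no reset: what is moved stays moved. The work goes in short steps, Python scripts to look and compute and a tool call to move; the robot and the scene stay as the last step left them, time stands still between calls to the robot, and variables do not carry over. Pictures are saved under pics/ and viewed, at most 10 in all, crops included, and the job is handed in when it is done.

Besides the shell and the picture viewer there is one more tool, called after "Call:" as name(argument=value, ...), one argument or row to a line, values as JSON. play_rows: Moves the arm, as the interface text tells. Its arguments: {"type":"object","properties":{"deltas":{"type":"array"},"newtons":{"type":"number"}},"required":["deltas"]}

```bash
mkdir -p pics; python3 - <<'E'
from workcell import *
import cv2
s=observe(); print(s['clock'],s['position'],s['tool_rot'],s['grip_width'])
for n in("scene","top"):
    cv2.imwrite(f"pics/{n}0.png",grab_frame(n)[:,:,::-1]); print(n,get_calibration(n))
E
```

```text
0.0 [0.23622386 0.57828897 0.23075095] [-3.14049380e+00  7.00583821e-05  2.75383884e+00] 0.08482558926118516
scene {'fovy': 57.473865912655434, 'cx': 276.93037718010396, 'cy': 205.7840680879756, 'xyz': array([ 0.0358303 , -0.50345642,  0.61434096]), 'rotation': array([-2.19939643,  0.02024666, -0.8115114 ])}
top {'fovy': 45.52157507800315, 'cx': 277.00123744764426, 'cy': 212.534948962431, 'xyz': array([0.36162602, 0.01845493, 1.25976614]), 'rotation': array([-2.98336891, -0.0300246 , -1.5511217 ])}
```

View pics/scene0.png

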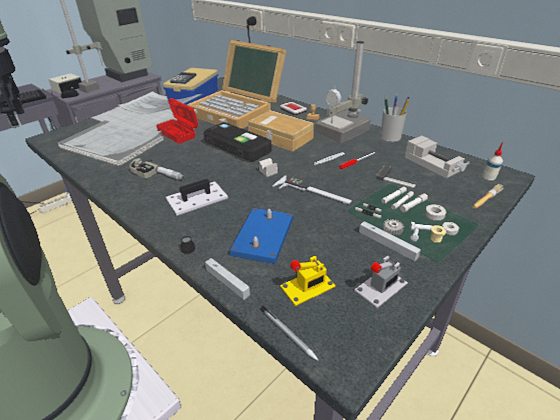

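View pics/top0.png

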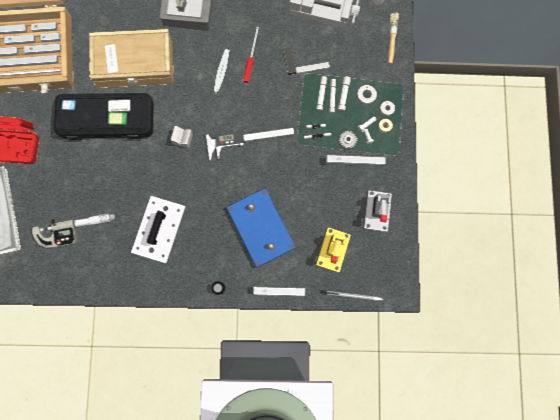

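The scene view shows the plate with its black handle at (196,192), the blue base at (263,234), a yellow/black switch at (308,278) and a grey/black switch at (382,278). From the top these are the plate (158,229), base (260,228), yellow switch (334,249) and grey switch (378,211). Both switches have red rollers, but the grey and black one on a steel foot fits the description and the yellow one is a decoy. I'll confirm this in enlarged crops.

```bash
python3 - <<'E'
import cv2
a=cv2.imread('pics/top0.png')[180:320,120:400]; b=cv2.imread('pics/scene0.png')[165:315,155:425]
def rs(i,f): return cv2.resize(i,None,fx=f,fy=f,interpolation=cv2.INTER_CUBIC)
cv2.imwrite('pics/topc.png',rs(a,2.8)); 
cv2.imwrite('pics/scec.png',rs(b,2.9))
E
```

```text
(no output)
```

View pics/topc.png

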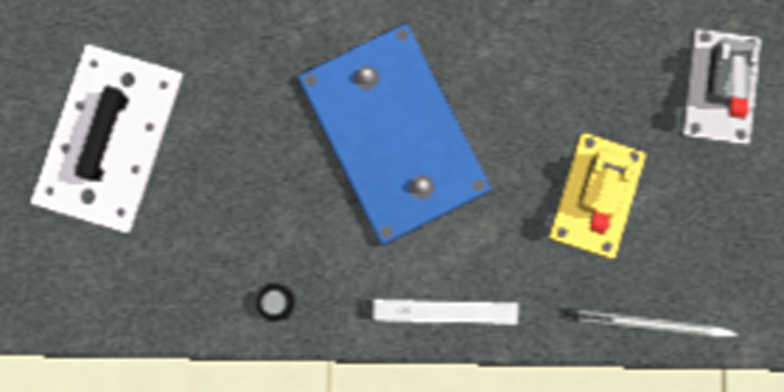

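View pics/scec.png

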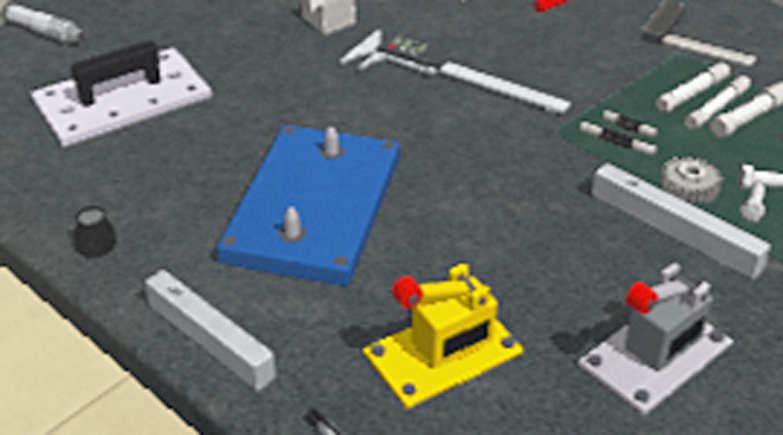

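Confirmed: the grey/black switch on a steel foot is at top (378,211) and scene (382,278), with its red roller toward the robot. The yellow one is the decoy. Next I fit the poses to the silhouettes.

```bash
cat > h.py <<'E'
import numpy as np,cv2
from scipy.spatial.transform import Rotation as R
from scipy.optimize import minimize
from workcell import *
class Cam:
    def __init__(s,n):
        c=get_calibration(n); f=210/np.tan(np.radians(c['fovy'])/2)
        s.K=np.array([[f,0,c['cx']],[0,f,c['cy']],[0,0,1]]); s.R=R.from_euler('xyz',c['rotation']).as_matrix(); s.t=np.array(c['xyz'])
    def proj(s,P):
        q=(np.atleast_2d(P)-s.t)@s.R@s.K.T; return q[:,:2]/q[:,2:]
    def back(s,uv,z):
        d=s.R@np.linalg.inv(s.K)@np.array([*uv,1.]); return s.t+d*(z-s.t[2])/d[2]
T,S=Cam('top'),Cam('scene')
def blob(m,near):
    n,l,st,c=cv2.connectedComponentsWithStats(m.astype(np.uint8))
    k=[i for i in range(1,n) if st[i,4]>6]; i=min(k,key=lambda i:np.hypot(*(c[i]-near)))
    return (l==i).astype(np.uint8),c[i],st[i,4]
def hullmask(m):
    h=cv2.convexHull(cv2.findNonZero(m)); o=np.zeros_like(m); cv2.fillPoly(o,[h],1); return o
def box(L,W,z0,z1): return np.array([[a*L/2,b*W/2,c] for a in(-1,1) for b in(-1,1) for c in(z0,z1)])
def place(P,p): c,s=np.cos(p[2]),np.sin(p[2]); return np.c_[p[0]+c*P[:,0]-s*P[:,1],p[1]+s*P[:,0]+c*P[:,1],P[:,2]]
def fit(items,P,p0,gain=8):
    def cost(p):
        e=0
        for cam,m in items:
            u=place(P,p); h=cv2.convexHull(cam.proj(u).astype(np.float32)); o=np.zeros((420*gain,560*gain),np.uint8)
            # pixel centre convention: pixel i covers i-.5..i+.5
            cv2.fillPoly(o,[np.round((h+.5)*gain-.5).astype(np.int32)],255)
            a=cv2.resize(o,(560,420),interpolation=cv2.INTER_AREA)/255.
            e+=np.abs(a-m).sum()/m.sum()
        return e
    s=np.array([.01,.01,.1]); r=minimize(cost,p0,method='Nelder-Mead',options=dict(initial_simplex=[p0]+[np.array(p0)+s*np.eye(3)[i] for i in range(3)],xatol=1e-4,fatol=1e-5))
    return r.x,r.fun
E
cat > m.py <<'E'
from h import *
t=cv2.imread('pics/top0.png').astype(int); s=cv2.imread('pics/scene0.png').astype(int)
blue=lambda i:(i[...,0]>i[...,2]+50)
white=lambda i:(i.min(-1)>150)
red=lambda i:(i[...,2]>130)&(i[...,1]<80)&(i[...,0]<80)
bt=hullmask(blob(blue(t),(260,228))[0]); bs=hullmask(blob(blue(s),(263,234))[0])
p0=[*T.back((260,228),.02)[:2],-1.1+np.pi/2]
p0[2]=np.arctan2(*(T.back((271,245.5),.046)-T.back((251,206),.046))[[1,0]])
B=box(.17,.11,0,.02)
for it in([(T,bt)],[(S,bs)],[(T,bt),(S,bs)]): print('base',*fit(it,B,p0))
for u in((368,74),(424,183)): print('dowel',T.back(((u[0]+.5)/2.8-.5+120,(u[1]+.5)/2.8-.5+180),.045))
pt=hullmask(blob(white(t),(165,235))[0])
ps,_,_=blob(white(s),(200,202)); 
P=box(.15,.09,0,.008); P0=[*T.back((158,229),.004)[:2],0]
P0[2]=np.arctan2(*(T.back((165.5,208.5),.008)-T.back((151.5,250),.008))[[1,0]])
print('plate',*fit([(T,pt)],P,P0)); print('plateS',*fit([(S,hullmask(ps))],P,P0))
hm,c,a=blob(t.max(-1)<45,(157,228)); print('handle px',c,a,T.back(c,.05))
g,c,a=blob(red(t),(384,218)); c2=blob(red(s),(376,268))[1]
print('roller',c,c2,T.back(c,.083),S.back(c2,.078))
fm,_,_=blob(white(t),(370,218)); print('foot',cv2.minAreaRect(cv2.findNonZero(fm)))
F=box(.10,.06,0,.006)
print('foot',*fit([(T,hullmask(fm))],F,[*T.back((378,211),.0)[:2],0.]))
E
python3 m.py
```

```text
base [ 0.52258287  0.02558177 -2.65213326] 0.020877080624397564
base [ 0.5249486   0.02560036 -2.64850966] 0.02265723422812288
base [ 0.52370333  0.025609   -2.65223032] 0.05535014954119424
dowel [0.5706687  0.04981645 0.045     ]
dowel [ 0.4758186  -0.00144119  0.045     ]
plate [ 0.51402759  0.28269214 -0.26806635] 0.04783197144258911
plateS [ 0.51538209  0.28173619 -0.271926  ] 0.03813092427197755
handle px [155.43137255 227.30882353] 204 [0.51203065 0.27938781 0.05      ]
roller [382.96774194 218.19354839] [375.58108108 266.85135135] [ 0.54262787 -0.26706878  0.083     ] [ 0.54536835 -0.26872647  0.078     ]
foot ((377.78564453125, 210.37550354003906), (23.844783782958984, 38.49229431152344), 6.519801616668701)
foot [ 0.57509249 -0.27328575 -0.12812002] 0.042418642849810076
```

```bash
cat > d.py <<'E'
import sys; from workcell import *; import numpy as np
from scipy.spatial.transform import Rotation as R
def delta(x,y,z,yaw):
    s=observe(); A=R.from_euler('xyz',s['tool_rot']); B=R.from_euler('xyz',[np.pi,0,yaw])
    d=A.inv().apply(np.array([x,y,z])-s['position'])/.5; r=(A.inv()*B).as_rotvec()/np.radians(120)
    print(np.round(np.r_[d,r],4).tolist(), 'force',np.round(s['force'],1),'t',s['clock'],'q7',s['qpos'][6])
if __name__=='__main__': delta(*map(float,sys.argv[1:]))
E
python3 d.py .5143 .2818 .13 2.872
```

```text
[-0.739, -0.3385, 0.202, -0.0005, 0.0, -0.0564] force [ 0.8 -0.2  0.7] t 0.1 q7 -0.11276408459648761
```

Call:
play_rows(
  deltas=[
    [-0.739,-0.3385,0.202,0,0,-0.0564,0],
    [-0.739,-0.3385,0.202,0,0,-0.0564,0],
    [-0.739,-0.3385,0.202,0,0,-0.0564,0],
    [-0.739,-0.3385,0.202,0,0,-0.0564,0],
    [-0.739,-0.3385,0.202,0,0,-0.0564,0],
    [-0.739,-0.3385,0.202,0,0,-0.0564,0],
    [-0.739,-0.3385,0.202,0,0,-0.0564,0],
    [-0.739,-0.3385,0.202,0,0,-0.0564,0],
    [-0.739,-0.3385,0.202,0,0,-0.0564,0],
    [-0.739,-0.3385,0.202,0,0,-0.0564,0],
  ],
)

```text
clock: 1.1
position: [0.516, 0.2788, 0.1292]
tool_rot: [-3.14, -0.0, 2.867]
force: [-0.9, 0.5, 0.3]
grip_width: 0.0852
finger_force: 0.0
```

```bash
python3 d.py .5143 .2818 .020 2.872; python3 -c "
from h import *
cv2.imwrite('pics/s1.png',cv2.resize(grab_frame('scene')[80:260,80:320,::-1],None,fx=3,fy=3,interpolation=2));s=observe();print(s['position'],s['tool_rot'])"
```

```text
[0.005, 0.0054, 0.2184, -0.001, -0.0001, -0.0023] force [-0.9  0.5  0.3] t 1.1 q7 0.6796036180029813
[0.51481076 0.28086754 0.12968556] [-3.14059783e+00 -6.60457115e-04  2.86942534e+00]
```

Call:
play_rows(
  deltas=[
    [0,0,0.07,0,0,0,0],
    [0,0,0.14,0,0,0,0],
    [0,0,0.18,0,0,0,0],
    [0,0,0.21,0,0,0,0],
    [0,0,0.219,0,0,0,0],
    [0,0,0.219,0,0,0,0],
    [0,0,0.219,0,0,0,0],
    [0,0,0.219,0,0,0,0],
  ],
)

```text
clock: 1.95
position: [0.5149, 0.2825, 0.0219]
tool_rot: [3.14, 0.001, 2.872]
force: [0.2, 0.8, -0.9]
grip_width: 0.0855
finger_force: 0.0
```

```bash
python3 d.py .5143 .2818 .020 2.872; python3 -c "
from h import *
cv2.imwrite('pics/s2.png',cv2.resize(grab_frame('scene')[80:260,80:320,::-1],None,fx=3,fy=3,interpolation=2))"
```

```text
[0.0008, -0.0017, 0.0037, 0.0006, 0.0005, -0.0001] force [ 0.2  0.8 -0.9] t 1.95 q7 0.6678815912229428
```

View pics/s2.png

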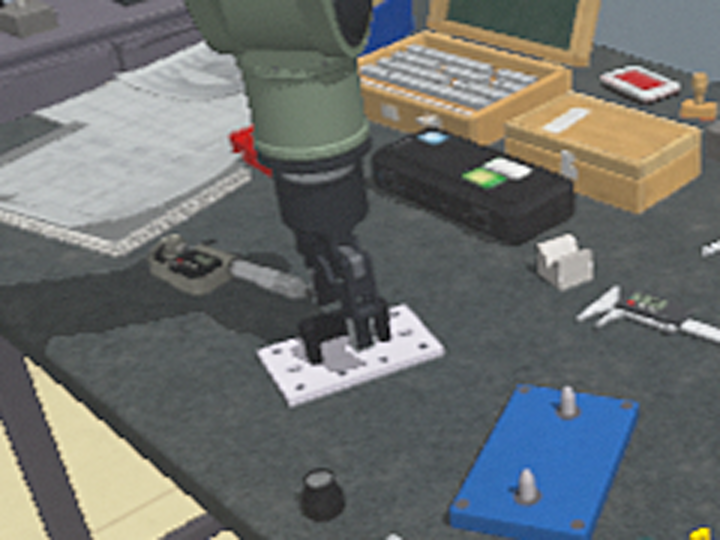

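The fingers straddle the middle of the handle (crop (345,335)), one in front and one behind. The base is clear at (545,460). Closing now.

Call:
play_rows(
  deltas=[
    [0,0,0,0,0,0,0.5],
    [0,0,0,0,0,0,0.7],
    [0,0,0,0,0,0,0.8],
    [0,0,0,0,0,0,1],
    [0,0,0,0,0,0,1],
    [0,0,0,0,0,0,1],
    [0,0,0,0,0,0,1],
    [0,0,0,0,0,0,1],
    [0,0,0,0,0,0,1],
    [0,0,0,0,0,0,1],
  ],
  newtons=60,
)

```text
clock: 3.0
position: [0.5144, 0.2822, 0.021]
tool_rot: [3.142, 0.0, 2.872]
force: [-1.8, -1.3, 5.8]
grip_width: 0.0169
finger_force: 59.8
```

Call:
play_rows(
  deltas=[
    [0,0,-0.02,0,0,0,1],
    [0,0,-0.06,0,0,0,1],
    [0,0,-0.11,0,0,0,1],
    [0,0,-0.15,0,0,0,1],
    [0,0,-0.18,0,0,0,1],
    [0,0,-0.2,0,0,0,1],
    [0,0,-0.2,0,0,0,1],
    [0,0,-0.2,0,0,0,1],
  ],
)

```text
clock: 3.8
position: [0.5141, 0.282, 0.1202]
tool_rot: [-3.141, -0.0, 2.872]
force: [0.0, -0.2, -4.5]
grip_width: 0.0168
finger_force: 59.2
```

```bash
python3 d.py .5237 .0256 .120 3.631; python3 -c "
from h import *
import cv2
cv2.imwrite('pics/t3.png',grab_frame('top')[:,:,::-1]);s=observe();print(s['position'],s['tool_rot'])"
```

```text
[-0.155, -0.4891, 0.0007, -0.0002, -0.0003, -0.3624] force [ 0.  -0.2 -4.5] t 3.8 q7 0.6775048418561118
[0.51400344 0.28187304 0.11992627] [-3.14057268e+00 -8.41340128e-04  2.87189288e+00]
```

Call:
play_rows(
  deltas=[
    [-0.006,-0.02,0,0,0,-0.015,1],
    [-0.022,-0.07,0,0,0,-0.052,1],
    [-0.044,-0.14,0,0,0,-0.104,1],
    [-0.07,-0.22,0,0,0,-0.163,1],
    [-0.095,-0.3,0,0,0,-0.222,1],
    [-0.12,-0.38,0,0,0,-0.28,1],
    [-0.14,-0.44,0,0,0,-0.326,1],
    [-0.151,-0.475,0,0,0,-0.352,1],
    [-0.155,-0.489,0,0,0,-0.3624,1],
    [-0.155,-0.489,0,0,0,-0.3624,1],
  ],
)

```text
clock: 4.85
position: [0.5235, 0.0243, 0.12]
tool_rot: [3.141, -0.001, -2.654]
force: [-0.5, 0.3, -4.1]
grip_width: 0.0168
finger_force: 59.3
```

Call:
play_rows(
  deltas=[
    [0,0,0,0,0,0,1],
    [0,0,0,0,0,0,1],
    [0,0,0,0,0,0,1],
  ],
)

```text
clock: 5.15
position: [0.5239, 0.0267, 0.1206]
tool_rot: [3.141, -0.0, -2.652]
force: [0.1, -0.2, -4.9]
grip_width: 0.0171
finger_force: 59.3
```

```bash
python3 d.py .5237 .0256 .120 3.631; python3 - <<'E'
from h import *
a=grab_frame('scene')[:,:,::-1]; t=grab_frame('top')[:,:,::-1]
cv2.imwrite('pics/s4f.png',a);cv2.imwrite('pics/t4f.png',t)
s=observe();print(s['position'],s['tool_rot'])
cv2.imwrite('pics/s4.png',np.hstack([cv2.resize(a[130:280,200:333],None,fx=3,fy=3,interpolation=2),cv2.resize(t[160:310,195:328],None,fx=3,fy=3,interpolation=2)]))
E
```

```text
[0.0013, -0.0017, 0.0013, 0.0001, -0.0001, 0.0003] force [ 0.1 -0.2 -4.9] t 5.15 q7 1.7238662733191012
[0.52390882 0.02636911 0.12072066] [ 3.14151571e+00 -8.76095954e-05 -2.65165468e+00]
```

View pics/s4.png

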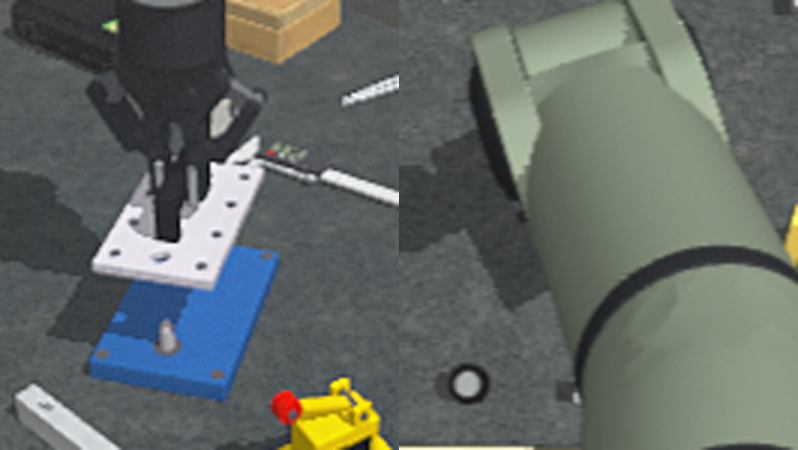

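Scene view (left): the plate is held level above the base, with its near hole at crop (160,257) above the near dowel at crop (168,330). The top view is blocked by the arm. I'll fit the held plate in the scene camera and compare it with the scene-camera fit of the base.

```bash
python3 - <<'E'
from h import *
s=cv2.imread('pics/s4f.png').astype(int)
m,c,a=blob((s.min(-1)>140)&(np.indices(s.shape[:2])[0]>180),(255,212)); print(c,a)
n,l,st,ce=cv2.connectedComponentsWithStats((s.min(-1)>140).astype(np.uint8))
for i in range(1,n):
    if 225<ce[i,0]<295 and 180<ce[i,1]<230 and st[i,4]>15: print(st[i],ce[i])
hm=hullmask(blob(s.min(-1)>140,(255,212))[0])
for z in(.0987,.0997,.1007): print(z,*fit([(S,hm)],box(.15,.09,z,z+.008),[.524,.026,.489]))
# hole fine: darkest/bluish centroid near expected
g=s[208:224,244:263].mean(-1).astype(int); print(g)
c,sn=np.cos(.489),np.sin(.489)
for z in(.0997,.1077): print('exp hole',S.proj([[.5239-.055*c,.0264-.055*sn,z]]))
E
```

```text
[261.70032573 206.04071661] 1228
[ 231  175   74   51 1256] [262.17117834 205.42117834]
0.0987 [0.5383695  0.01552347 0.20362752] 0.24007643130111792
0.0997 [0.53862701 0.01463848 0.21251195] 0.23789063895139112
0.1007 [0.53665247 0.01311252 0.22596536] 0.23447444551591126
[[235 230 227 185 145 151 159 128  59  33  42  41  45  46  39  20 149 226
  232]
 [231 231 235 230 226 232 194 112  50  17  27  26  34  37  31  45 193 237
  232]
 [231 230 230 233 234 236 231 229 196 171 144  86  44  26   7 120 226 236
  231]
 [229 229 231 230 231 230 232 235 234 235 236 234 231 231 226 229 235 232
  231]
 [229 230 230 231 230 230 229 229 234 237 239 239 237 236 235 234 231 231
  230]
 [229 230 232 230 228 229 233 243 240 232 228 223 225 229 230 230 230 230
  229]
 [229 231 231 230 230 232 229 216 207 204 185 174 200 227 231 231 230 230
  231]
 [231 231 231 229 231 223 202 188 197 193 160 131 148 216 233 231 231 229
  231]
 [232 231 230 230 230 226 207 164 127 105  84 125 203 231 232 231 231 230
  232]
 [231 230 230 229 229 231 232 209 179 173 202 225 233 235 231 230 231 231
  231]
 [234 233 231 230 229 232 234 232 229 231 235 234 234 232 231 232 232 232
  232]
 [227 230 234 236 236 236 236 234 233 233 232 232 231 231 233 231 231 232
  233]
 [187 178 183 195 205 211 217 224 227 233 236 236 235 234 234 233 234 234
  232]
 [180 170 169 175 177 175 180 182 185 193 204 211 216 229 230 236 237 237
  237]
 [133 156 165 180 185 182 177 176 173 172 164 170 181 190 191 193 208 213
  215]
 [ 82 103 104 114 119 127 127 149 163 177 181 182 182 179 178 177 179 181
  180]]
exp hole [[253.00656179 217.49366665]]
exp hole [[252.79804943 214.59957505]]
```

```bash
cat > f4.py <<'E'
from h import *
def pfit(img,zs,p0,r0):
    s=img.astype(int); m=blob(s.min(-1)>125,(255,212))[0]; m[:r0]=0; m=hullmask(m)
    def cost(p,z,gain=8):
        h=cv2.convexHull(S.proj(place(box(.15,.09,z,z+.008),p)).astype(np.float32)); o=np.zeros((420*gain,560*gain),np.uint8)
        cv2.fillPoly(o,[np.round((h+.5)*gain-.5).astype(np.int32)],255)
        a=cv2.resize(o,(560,420),interpolation=cv2.INTER_AREA)/255.; a[:r0]=0
        return np.abs(a-m).sum()/m.sum()
    for z in zs:
        p0=np.array(p0); r=minimize(cost,p0,args=(z,),method='Nelder-Mead',options=dict(initial_simplex=[p0]+[p0+np.diag([.006,.006,.05])[i] for i in range(3)],xatol=1e-4,fatol=1e-5)); print(z,r.x,r.fun)
if __name__=='__main__':
    pfit(cv2.imread('pics/s4f.png'),(.0987,.0997,.1007),[.524,.026,.489],190)
E
python3 f4.py
```

```text
0.0987 [0.52370383 0.02657264 0.48042295] 0.02960583550826474
0.0997 [0.52302681 0.02564601 0.48149851] 0.028941979522184306
0.1007 [0.52207791 0.02485647 0.47842196] 0.027649066452519577
```

Call:
play_rows(
  deltas=[
    [0.0007,-0.001,0.02,0,0,0,1],
    [0.0007,-0.001,0.05,0,0,0,1],
    [0.0007,-0.001,0.075,0,0,0,1],
    [0.0007,-0.001,0.09,0,0,0,1],
    [0.0007,-0.001,0.097,0,0,0,1],
    [0.0007,-0.001,0.097,0,0,0,1],
    [0.0007,-0.001,0.097,0,0,0,1],
    [0.0007,-0.001,0.097,0,0,0,1],
    [0.0007,-0.001,0.097,0,0,0,1],
  ],
)

```text
clock: 6.15
position: [0.5241, 0.0252, 0.0727]
tool_rot: [-3.141, 0.001, -2.652]
force: [-0.5, 0.3, -5.3]
grip_width: 0.0168
finger_force: 59.2
```

```bash
python3 d.py .5237 .0256 .071 3.631; python3 - <<'E'
from f4 import *
a=grab_frame('scene')[:,:,::-1].copy(); cv2.imwrite('pics/s5f.png',a)
s=observe();print(s['position'],s['tool_rot'])
z=s['position'][2]-.021
pfit(a,(z,),[.524,.026,.489],200)
cv2.imwrite('pics/s5.png',cv2.resize(a[170:270,215:315],None,fx=5,fy=5,interpolation=2))
E
```

```text
[0.0003, 0.001, 0.0033, -0.0001, 0.0003, -0.0001] force [-0.5  0.3 -5.3] t 6.15 q7 1.696885730359239
[0.52407472 0.02520074 0.07261578] [-3.14134736e+00  5.01738111e-04 -2.65242883e+00]
0.05161577972537325 [0.722 0.122 0.089] 1.0
```

View pics/s5.png

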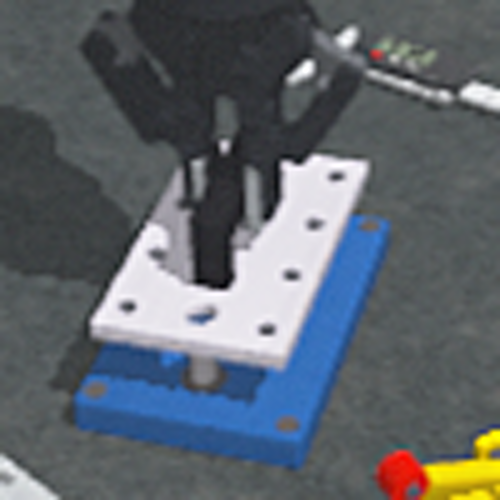

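The near hole is at crop (202,313), nearly directly over the dowel at crop (205,375). It's close to aligned. I'll refit to refine it.

```bash
sed -i 's/(255,212)/near/; s/zs,p0,r0)/zs,p0,r0,near=(255,212))/' f4.py; python3 - <<'E'
from f4 import *
a=cv2.imread('pics/s5f.png')
for z in (.0510,.0520): pfit(a,(z,),[.524,.026,.489],208,(262,225))
g=a[228:238,248:264].astype(int); print(g.mean(-1).astype(int))
c,sn=np.cos(.489),np.sin(.489)
print('exp hole for S-base',S.proj([[.52495-.055*c,.0256-.055*sn,.0596]]))
E
```

```text
0.051 [0.51834197 0.02179555 0.47553101] 0.05680381442194365
0.052 [0.51727551 0.02121885 0.47411286] 0.05613682631522555
[[230 231 232 233 234 236 236 238 236 232 233 228 229 234 236 232]
 [232 231 232 230 230 231 235 239 239 240 240 237 234 234 231 230]
 [232 232 231 231 234 239 235 232 225 224 231 232 230 231 231 231]
 [231 232 230 234 233 223 213 203 173 166 212 231 232 231 232 231]
 [231 231 231 230 215 206 189 165 146 119 185 231 233 231 231 232]
 [231 232 231 227 181 122 102  92  82 126 212 234 233 232 232 232]
 [231 229 230 234 212 179 154 130 192 229 234 234 232 232 232 231]
 [231 231 231 235 233 234 232 227 234 237 234 233 233 233 231 233]
 [237 235 236 237 237 235 234 235 233 233 233 233 232 233 233 233]
 [203 211 220 228 231 234 237 237 235 236 235 235 234 233 235 234]]
exp hole for S-base [[254.59815965 231.45735497]]
```

Call:
play_rows(
  deltas=[
    [0,0,0.005,0,0,0,1],
    [0,0,0.01,0,0,0,1],
    [0,0,0.014,0,0,0,1],
    [0,0,0.018,0,0,0,1],
    [0,0,0.018,0,0,0,1],
    [0,0,0.018,0,0,0,1],
  ],
)

```text
clock: 6.8
position: [0.5239, 0.0252, 0.0632]
tool_rot: [3.142, -0.0, -2.652]
force: [-0.4, 0.4, -4.7]
grip_width: 0.0168
finger_force: 59.2
```

Call:
play_rows(
  deltas=[
    [0,0,0.004,0,0,0,1],
    [0,0,0.008,0,0,0,1],
    [0,0,0.012,0,0,0,1],
    [0,0,0.012,0,0,0,1],
    [0,0,0.012,0,0,0,1],
  ],
)

```text
clock: 7.3
position: [0.5238, 0.0253, 0.0572]
tool_rot: [3.142, -0.0, -2.652]
force: [0.4, -0.2, -4.4]
grip_width: 0.0172
finger_force: 59.2
```

Call:
play_rows(
  deltas=[
    [0,0,0.003,0,0,0,1],
    [0,0,0.006,0,0,0,1],
    [0,0,0.009,0,0,0,1],
    [0,0,0.012,0,0,0,1],
    [0,0,0.015,0,0,0,1],
    [0,0,0.015,0,0,0,1],
  ],
)

```text
clock: 7.9
position: [0.5238, 0.0252, 0.0496]
tool_rot: [3.141, -0.0, -2.652]
force: [-0.1, -0.0, -5.0]
grip_width: 0.0174
finger_force: 59.2
```

Call:
play_rows(
  deltas=[
    [0,0,0.003,0,0,0,1],
    [0,0,0.006,0,0,0,1],
    [0,0,0.009,0,0,0,1],
    [0,0,0.0115,0,0,0,1],
    [0,0,0.0135,0,0,0,1],
    [0,0,0.015,0,0,0,1],
    [0,0,0.015,0,0,0,1],
  ],
)

```text
clock: 8.6
position: [0.5238, 0.0252, 0.0422]
tool_rot: [3.142, -0.0, -2.652]
force: [-0.3, -0.4, -5.3]
grip_width: 0.017
finger_force: 59.2
```

Call:
play_rows(
  deltas=[
    [0,0,0.001,0,0,0,1],
    [0,0,0.002,0,0,0,1],
    [0,0,0.003,0,0,0,1],
    [0,0,0.003,0,0,0,1],
    [0,0,0.003,0,0,0,1],
  ],
)

```text
clock: 9.1
position: [0.5239, 0.0252, 0.041]
tool_rot: [-3.141, 0.0, -2.652]
force: [-2.1, -0.7, 3.1]
grip_width: 0.0174
finger_force: 60.2
```

Contact at the expected height: z went from −5 to +3 N. Opening the gripper now.

Call:
play_rows(
  deltas=[
    [0,0,0,0,0,0,0.9],
    [0,0,0,0,0,0,0.75],
    [0,0,0,0,0,0,0.6],
    [0,0,0,0,0,0,0.3],
    [0,0,0,0,0,0,0],
    [0,0,0,0,0,0,0],
    [0,0,0,0,0,0,0],
    [0,0,0,0,0,0,0],
  ],
)

```text
clock: 9.9
position: [0.5239, 0.0252, 0.0408]
tool_rot: [3.142, -0.0, -2.652]
force: [0.2, 0.4, 0.5]
grip_width: 0.0852
finger_force: 0.0
```

Call:
play_rows(
  deltas=[
    [0,0,-0.03,0,0,0,0],
    [0,0,-0.08,0,0,0,0],
    [0,0,-0.15,0,0,0,0],
    [0,0,-0.22,0,0,0,0],
    [0,0,-0.28,0,0,0,0],
    [0,0,-0.32,0,0,0,0],
    [0,0,-0.32,0,0,0,0],
    [0,0,-0.32,0,0,0,0],
  ],
)

```text
clock: 10.7
position: [0.5238, 0.0251, 0.2008]
tool_rot: [-3.141, 0.0, -2.652]
force: [0.6, 0.6, 0.1]
grip_width: 0.0857
finger_force: 0.0
```

```bash
python3 d.py .545 -.268 .200 3.631; python3 - <<'E'
from h import *
a=grab_frame('scene')[:,:,::-1].copy(); cv2.imwrite('pics/s6f.png',a)
s=observe();print(s['position'],s['qpos'])
cv2.imwrite('pics/s6.png',cv2.resize(a[160:310,215:425],None,fx=3.5,fy=3.5,interpolation=2))
E
```

```text
[0.2381, -0.5374, 0.0016, -0.0001, 0.0002, -0.0001] force [0.6 0.6 0.1] t 10.7 q7 1.7674897003720766
[0.52354039 0.02515637 0.20020085] [ 0.04138977  0.4107791  -0.26487594  1.88676547  0.13812857  0.86234645
  1.76745587]
```

View pics/s6.png

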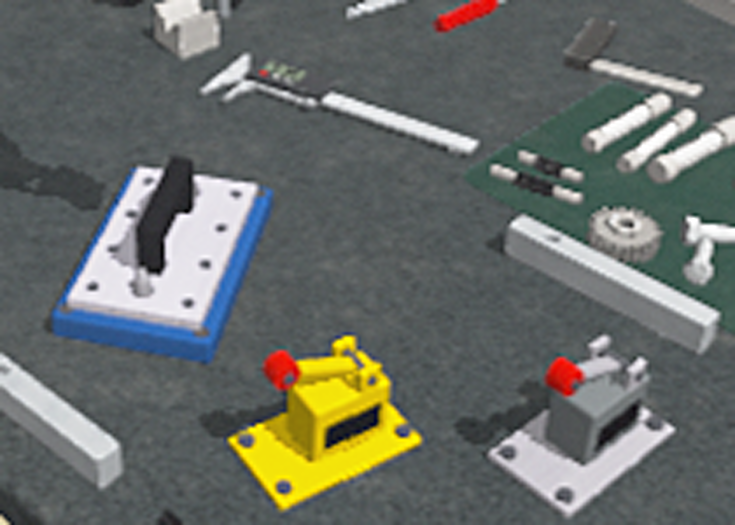

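The plate lies flat on the base, with the near dowel through its hole at crop (142,282). The grey switch's roller is at crop (565,377). Next I go above that roller with the fingers shut.

```bash
python3 d.py .5425 -.2685 .200 3.014
```

```text
[0.2426, -0.5362, 0.0005, -0.0, -0.0004, 0.2945] force [-0.8 -0.2  0.2] t 10.75 q7 1.767455869580844
```

Call:
play_rows(
  deltas=[
    [0.012,-0.027,0,0,0,0.015,1],
    [0.041,-0.09,0,0,0,0.05,1],
    [0.08,-0.175,0,0,0,0.096,1],
    [0.12,-0.265,0,0,0,0.146,1],
    [0.16,-0.354,0,0,0,0.194,1],
    [0.196,-0.434,0,0,0,0.238,1],
    [0.224,-0.494,0,0,0,0.271,1],
    [0.238,-0.525,0,0,0,0.288,1],
    [0.2426,-0.536,0,0,0,0.2945,1],
    [0.2426,-0.536,0,0,0,0.2945,1],
  ],
)

```text
clock: 11.75
position: [0.5426, -0.2681, 0.2002]
tool_rot: [3.141, -0.001, 3.014]
force: [0.4, 0.7, -0.7]
grip_width: 0.0002
finger_force: 0.0
```

Call:
play_rows(
  deltas=[
    [0,0,0.03,0,0,0,1],
    [0,0,0.08,0,0,0,1],
    [0,0,0.13,0,0,0,1],
    [0,0,0.17,0,0,0,1],
    [0,0,0.19,0,0,0,1],
    [0,0,0.19,0,0,0,1],
    [0,0,0.19,0,0,0,1],
    [0,0,0.19,0,0,0,1],
  ],
)

```text
clock: 12.55
position: [0.5434, -0.2683, 0.1069]
tool_rot: [-3.141, 0.001, 3.014]
force: [-0.8, 0.2, -0.3]
grip_width: 0.0002
finger_force: 0.0
```

```bash
python3 d.py .5425 -.2685 .087 3.014; python3 - <<'E'
from h import *
a=grab_frame('scene')[:,:,::-1].copy(); t=grab_frame('top')[:,:,::-1].copy()
s=observe();print(s['position'],s['tool_rot'],s['grip_width'],S.proj(s['position']))
cv2.imwrite('pics/s7.png',cv2.resize(a[200:310,320:450],None,fx=5,fy=5,interpolation=2))
E
```

```text
[0.0017, -0.0007, 0.0399, -0.0002, 0.0007, 0.0002] force [-0.8  0.2 -0.3] t 12.55 q7 1.7677045912912097
[ 0.5432175  -0.2684144   0.10673421] [-3.14124958e+00  1.33678141e-03  3.01424173e+00] 0.00037128764469468917 [[376.81636961 256.51943285]]
```

View pics/s7.png

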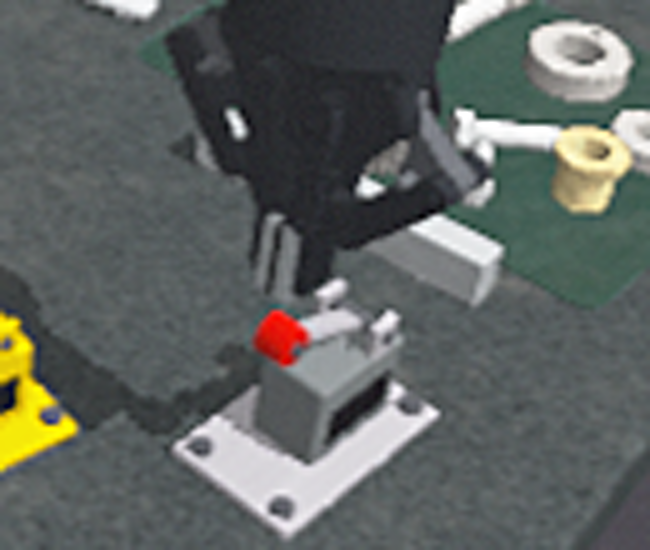

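The shut fingertips at crop (288,285) are centred above the red roller at crop (280,337), about 20 mm clear. Descending in small, force-watched steps.

Call:
play_rows(
  deltas=[
    [0,0,0.012,0,0,0,1],
    [0,0,0.024,0,0,0,1],
    [0,0,0.034,0,0,0,1],
    [0,0,0.038,0,0,0,1],
    [0,0,0.042,0,0,0,1],
    [0,0,0.042,0,0,0,1],
    [0,0,0.042,0,0,0,1],
  ],
)

```text
clock: 13.35
position: [0.5427, -0.2683, 0.0849]
tool_rot: [-3.142, -0.0, 3.014]
force: [-3.6, 0.8, 5.4]
grip_width: 0.0002
finger_force: 2.5
```

Call:
play_rows(
  deltas=[
    [0,0,0.003,0,0,0,1],
    [0,0,0.006,0,0,0,1],
    [0,0,0.009,0,0,0,1],
    [0,0,0.012,0,0,0,1],
    [0,0,0.012,0,0,0,1],
    [0,0,0.012,0,0,0,1],
  ],
)

```text
clock: 13.95
position: [0.5427, -0.2685, 0.079]
tool_rot: [-3.141, 0.0, 3.014]
force: [-3.6, 0.7, 6.2]
grip_width: -0.0
finger_force: 2.8
```

```bash
python3 - <<'E'
from h import *
a=grab_frame('scene')[:,:,::-1].copy(); s=observe(); print(s['position'],s['force'])
red=lambda i:(i[...,2]>130)&(i[...,1]<80)&(i[...,0]<80)
for n,i in(('now',a),('rest',cv2.imread('pics/scene0.png'))):
    m,c,k=blob(red(i.astype(int)),(376,270)); print(n,c,k,cv2.boundingRect(m))
b=np.array([.544,-.2685,.078]); print(S.proj([b,b-[.001,0,.005],b-[.002,0,.01],b-[.003,0,.012]]))
E
```

```text
[ 0.54277903 -0.26841718  0.07906661] [-2.98507399  0.48435539  5.00610163]
now [374.09302326 272.37209302] 43 (370, 269, 10, 8)
rest [375.58108108 266.85135135] 74 (371, 262, 11, 11)
[[375.09851375 267.16916278]
 [374.48521572 269.27972873]
 [373.87579522 271.37695082]
 [373.46641621 272.37756473]]
```

Call:
play_rows(
  deltas=[
    [0,0,0.002,0,0,0,1],
    [0,0,0.004,0,0,0,1],
    [0,0,0.006,0,0,0,1],
    [0,0,0.007,0,0,0,1],
    [0,0,0.007,0,0,0,1],
    [0,0,0.007,0,0,0,1],
  ],
)

```text
clock: 14.6
position: [0.5426, -0.2684, 0.0756]
tool_rot: [-3.141, -0.0, 3.014]
force: [-4.6, 1.5, 6.3]
grip_width: 0.0001
finger_force: 3.2
```

```bash
python3 - <<'E'
from h import *
a=grab_frame('scene')[:,:,::-1].copy(); s=observe(); print(s['position'],s['force'])
red=lambda i:(i[...,2]>130)&(i[...,1]<80)&(i[...,0]<80)
for n,i in(('now',a),('rest',cv2.imread('pics/scene0.png'))):
    i=i[255:285,364:386].astype(float); w=np.clip(i[...,2]-i[...,:2].max(-1)-20,0,None); r=w.sum(1); print(n,(r/10).astype(int))
E
```

```text
[ 0.5426458  -0.26844095  0.07559257] [-4.40764298  0.44662399  6.4211343 ]
now [  0   0   0   0   0   0   0   0   0   0   0   0   0   0   0   8  52 105
 137 110  78  68  58  13   0   0   0   0   0   0]
rest [  0   0   0   0   0   0   0  41  90 133 159 174 171 143 101  70  63  45
   3   0   0   0   0   0   0   0   0   0   0   0]
```

The roller has moved down about 5.2 px, or 12 mm. That is past the 9–10 mm click and well short of 19 mm. Retracting straight up.

Call:
play_rows(
  deltas=[
    [0,0,-0.008,0,0,0,1],
    [0,0,-0.016,0,0,0,1],
    [0,0,-0.026,0,0,0,1],
    [0,0,-0.05,0,0,0,1],
    [0,0,-0.1,0,0,0,1],
    [0,0,-0.17,0,0,0,1],
    [0,0,-0.22,0,0,0,1],
    [0,0,-0.25,0,0,0,1],
    [0,0,-0.25,0,0,0,1],
    [0,0,-0.25,0,0,0,1],
  ],
)

```text
clock: 15.65
position: [0.5426, -0.2682, 0.2006]
tool_rot: [-3.142, 0.0, 3.014]
force: [-0.4, -0.4, 0.5]
grip_width: -0.0
finger_force: 0.0
```

```bash
python3 - <<'E'
from h import *
a=grab_frame('scene')[:,:,::-1].copy(); s=observe(); print(s['position'],s['force'])
cv2.imwrite('pics/s9.png',a)
i=a[255:285,364:386].astype(float); w=np.clip(i[...,2]-i[...,:2].max(-1)-20,0,None); print((w.sum(1)/10).astype(int))
E
```

```text
[ 0.54238003 -0.26813351  0.19992211] [-0.07993459 -0.1594409  -1.0231302 ]
[  0   0   0   0   0   0   0  43  93 139 163 183 182 154 107  76  68  49
   3   0   0   0   0   0   0   0   0   0   0   0]
```

View pics/s9.png

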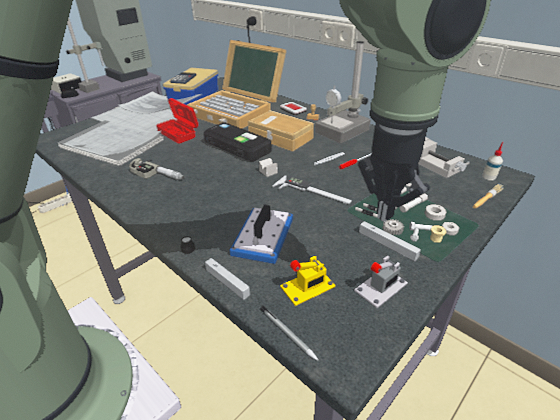

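The plate is home on the base at (263,232), the grey switch's roller is back at rest at (376,267), and the bystanders are where they were. The gripper touches nothing, so I'm handing in.

```bash
python3 -c "
from workcell import *
print(job_done())"
```

```text
the job is handed in; nothing more can be done
None
```

The plate is flat on the blue base with the near dowel seen through its hole (the far one was hidden from view), the grey switch's roller was pressed about 12 mm (click at 9–10 mm, overtravel at 19 mm) and sprang back to rest, nothing else was moved, and the job was handed in at about 16 s.

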